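# Press the stem grid home in a leaning planter with a tamper

### The job

The stem grid in the leaning planter still rides high on its springs. Take the T-handled tamper from its trestle, dip its foot into the planter and press the grid gently down until both catches have snapped over it and it stays down level by itself (use the tamper, not the gripper, on the grid, and do not ram it). Then hang the tamper back on its trestle the way it hung before, and leave the spool, clay pot and jar where they stand.

Things in the scene. Friction and masses are not known exactly. Their poses are not given: they have to be found in the camera images.
- planter: Square grey concrete planter, 104 x 104 mm outside, 84 x 84 inside, 110 high, open at the mouth, fixed on a plywood easel and leaning 20 degrees towards its own -x (roughly to the robot). Origin: centre of its underside; z: up along its leaning centre line. Inside at +y and -y sit two sprung catches, sloped on top, flat below, 7 mm out of the wall, below the grid, so that it hides them.
- planter_rim (a point): Centre of the planter's mouth in the plane of the rim, axes as the planter. The depth of the catches differs every time and cannot be seen: the grid pushes their noses aside and they snap over the 6 mm high sills in its side walls after it has been pushed 22 to 32 mm down from its start; 4 mm further the grid meets a stiff rubber buffer (3 N/mm, 6 mm, then solid).
- grid: Loose white plastic stem grid (egg-crate cells round a solid 46 mm square pad), 79 x 79 mm, 22 high, 90 g, square in the planter with 2.5 mm play a side. Origin: centre of its underside; z along the planter's. A sprung lift plate carries it (2 N, plus 0.2 N per mm down). Pressed on the pad along the planter's z it clicks in at up to about 16 N; over 45 N is ramming.
- grid_top (a point): Centre of the grid's pad and top face, 22 mm above its origin; at the start 32 mm below the rim. When the catches hold the grid it stays, level, 21 to 33 mm lower than at the start; if it has not clicked in, it springs back up when the tamper is lifted.
- trestle: Fixed wooden trestle: base 130 x 130 x 12 mm, two upright cheeks 10 mm thick and 64 mm long (along x) at y = +42 and -42 mm, 74 mm free between them, tops 138 mm above the underside. Each top has 14 mm high lips at x = +23 and -23 mm (10 mm thick), leaving a notch 36 mm wide for the tamper's bar. Origin: centre of its underside, z up.
- trestle_seat (a point): Point midway between the two notches at the height of the cheeks' tops, on which the bar's underside rests (138 mm above the table); axes as the trestle.
- tamper: Loose T-handled tamper, about 220 g, 142 mm long. Origin: centre of the underside of its round steel foot (32 mm diameter, 12 thick); z up the 16 mm shank to the wooden crossbar: 120 mm long (y), 24 wide (x), 22 high, underside 120 mm above the origin. It starts hanging upright, bar across both cheeks in the notches, shank between the cheeks, foot 18 mm above the table.
- tamper_bar (a point): Middle of the tamper's crossbar, 131 mm above the tamper's origin, axes as the tamper: the place to grip it, from above, across its 24 mm width (x).
- spool: Wooden spool of copper wire (solid), 60 mm diameter, 48 mm high, standing loose; a bystander. Origin: centre of its underside.
- clay_pot: Small terracotta flower pot, 80 mm diameter at the rim, 75 mm high, loose; a bystander. Origin: centre of its underside.
- jar: Closed glass jar, 64 mm diameter, 90 mm high, loose; a bystander. Origin: centre of its underside.
There are look-alikes about, which are no part of the job. There is more than one size of the tamper; the job needs the smaller.

How it is judged:
By the outcome, as a careful person would: the job done as asked, in the order asked, and still so for the second after the job is handed in, with the robot touching nothing.
It also fails if it takes over 48 s, if anything falls off the work surface, if the arm or the gripper's body presses on something with over 40 N, if the wrist force passes 120 N, or if a joint passes its speed limit or range.

### The arm

A 7-joint arm with a two-finger parallel gripper is mounted at the origin on the work surface. World frame = base frame: x ahead of the robot, y to its left, z up, the work surface at z = 0. Lengths are in mm, angles in rad, forces in N, time in s.
With the tool pointing down it reaches from about 400 to 900 mm from the base axis. Payload 5.5 kg.
Tool frame: the origin (TCP) lies between the finger pads; the fingertips stand 8 mm ahead of it and the grasp point (between the pads) lies 11 mm behind it; z points along the fingers, y is the line along which they close (so a half turn about z gives the same grasp; the last joint's range is limited). The gripper opens to 85 mm and grips with 20 to 120 N. Pads are 22 mm wide; open, the fingers measure 114 mm over their backs; the gripper's body (76 mm by 85 mm) begins 54 mm behind the grasp point. The pads swing forward as they close: fully open they stand 13 mm farther back than shut.
Start: joints at [0.263, 0.501, -0.427, 1.55, 0.221, 1.138, -0.21], TCP at [650, 0.037, 239.31] pointing down, gripper open.
Joint ranges: [-2.88, 2.88], [-0.31, 2.03], [-1.54, 1.56], [0.2, 2.42], [-1.41, 4.55], [0.19, 2.02], [-2.57, 2.57]. Speed limits (rad/s): [2.57, 2.57, 3.14, 3.14, 3.14, 3.14, 3.14].

### API

Orientations are given as a unit quaternion [x, y, z, w].
In Python, from cell import arm, optics gives the robot as it stands.
- The arm moves only by the shell command python3 -m pendant 'ROWS' [FORCE]. ROWS is JSON, a list of rows, each a list of 3 entries, a list of its own where there are three numbers: the closure in counts, from 0 (fully open) to 255 (shut), then the shift along the tool's x, y, z in cm, then the turn about the tool's z in units of 6 degrees (1.0 is 6 degrees). A call has exactly 5 rows; each row shifts and turns the commanded pose from where the row before left it, along the tool's axes as they then stand; what a row does not reach is not made up. A row lasts 1/10 s, in which the tool goes at most 50 mm and 8.59 degrees, less where a joint would pass 70% of its speed; a pose out of reach is approached as far as the arm can. A call with a gripper value outside its range is refused whole. The fingers move at their own pace and stop on an object; FORCE is the grip in N (left out, the last holds). Time passes only in rows, so rows that do not move let the fingers close, or fill a call up. It gives the time, the measured TCP pose, the force, the opening and the grip force at its end, in the units of the state.
- arm.get_obs(): the state, without advancing time (a new reading comes with each control period).
- optics.read_camera(name): name is "scene" or "side" or "wrist"; returns the picture (420x560x3 uint8, red, green, blue); there is no depth.
- optics.camera_model(name): a dict with "intrinsics" (3x3 intrinsics, pixels), "R" (3x3) and "t" (3): a world point X has camera coordinates R X + t; the wrist camera has in their place "hand_eye" (4x4, takes a point from camera to tool coordinates, whose origin is the TCP and whose axes are the flange's). Camera axes: x right, y down, z forward; pixel columns grow to the right and rows downward; lengths in mm; the calibration is good to about 2 mm. A picture is of the moment at which its call begins: read the wrist's pose just before it. camera_model takes no time and is no camera call.
- arm.sign_off(): hands the job in; it is judged then, once.
The state is a dict: "clock": time; "q": joint angles; "joint_velocities": joint speeds; "effort": joint torques, N m; "tcp_pos": TCP position; "eef_rot": TCP orientation; "ft_force": force on the tool from outside, world axes, zero at the start; "moment": the same for the moment, N m; "width": finger opening in mm; "grip_force": force on a finger pad.
Only numpy, scipy, OpenCV 4.12 (cv2) and the standard library are available. Lean on these libraries where they do the work, as an engineer would, in place of code of your own. Each camera call takes 0.05 s, during which the arm holds its last target. There are 200 camera calls.

## Working session

There is one attempt and no reset: what is moved stays moved. The work goes in short steps, Python scripts to look and compute and a shell command to move; the robot and the scene stay as the last step left them, time stands still between calls to the robot, and variables do not carry over. Pictures are saved under pics/ and viewed, at most 12 in all, crops included, and the job is handed in when it is done.

```bash
mkdir -p pics; ls; python3 - <<'E'
from cell import arm, optics
import cv2,numpy as np
o=arm.get_obs(); print(o)
for n in ["scene","side"]:
    im=optics.read_camera(n); cv2.imwrite(f"pics/{n}0.png",im[:,:,::-1])
    m=optics.camera_model(n); print(n,m)
print(optics.camera_model("wrist"))
E
```

```text
pics
{'clock': 0.0, 'q': array([ 0.26320911,  0.5018715 , -0.42676397,  1.55142866,  0.22079966,
        1.13830081, -0.21028489]), 'joint_velocities': array([ 3.36746044e-04,  1.47344128e-03, -6.72687619e-04, -3.38449882e-05,
       -1.66798903e-03, -4.12617470e-04, -2.09342624e-03]), 'effort': array([ 1.57038257e-04, -5.69523740e+01, -5.81651285e+00, -2.80938792e+01,
        1.07328620e-02,  1.20940185e-02,  1.30241034e-05]), 'tcp_pos': array([ 6.49330506e+02, -6.74520933e-02,  2.38250973e+02]), 'eef_rot': array([ 7.07094923e-01,  7.07117964e-01, -6.68680775e-04, -7.12645298e-04]), 'ft_force': array([ 0.67759467, -0.62125591,  0.0345993 ]), 'moment': array([ 0.06477915,  0.04102616, -0.00618278]), 'grip_force': 0.0, 'width': 85.5073092013385}
scene {'intrinsics': array([[450.41316088,   0.        , 280.23260538],
       [  0.        , 450.41316088, 204.46654209],
       [  0.        ,   0.        ,   1.        ]]), 'R': array([[-0.79588643,  0.6053003 ,  0.01327897],
       [ 0.49423397,  0.66220534, -0.56322009],
       [-0.3497107 , -0.4416963 , -0.82620022]]), 't': array([ 443.4
[... 249 characters left out ...]
0248, -0.01507185],
       [-0.48342003, -0.4672688 , -0.74024654],
       [ 0.51653561,  0.53045553, -0.67216657]]), 't': array([-429.62961943,  372.80103611, 1375.42895534])}
{'intrinsics': array([[319.22675658,   0.        , 279.58031278],
       [  0.        , 319.22675658, 207.40324122],
       [  0.        ,   0.        ,   1.        ]]), 'hand_eye': array([[ 1.11794412e-03, -9.50999625e-01, -3.09190012e-01,
         7.82857469e+01],
       [ 9.99999295e-01,  9.39670608e-04,  7.25498655e-04,
        -1.06794791e-01],
       [-3.99412183e-04, -3.09190605e-01,  9.51000005e-01,
        -1.34362355e+02],
       [ 0.00000000e+00,  0.00000000e+00,  0.00000000e+00,
         1.00000000e+00]])}
```

View pics/scene0.png

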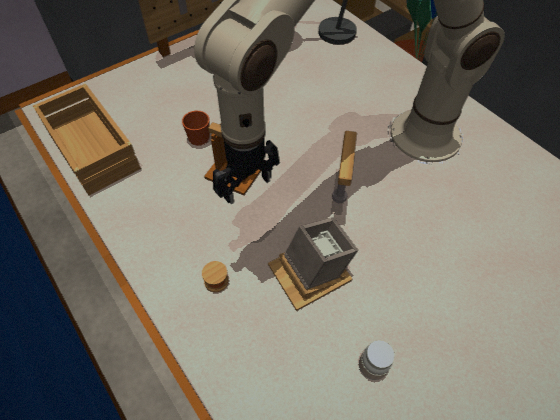

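View pics/side0.png

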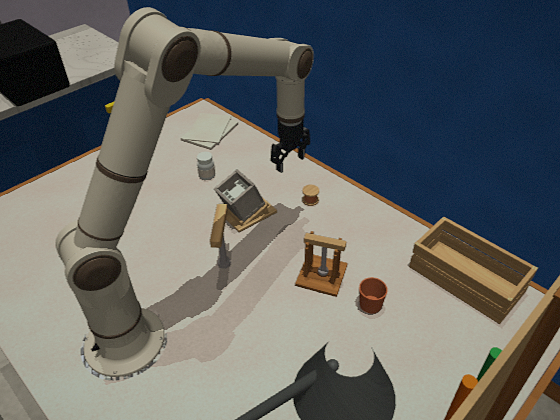

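Both views show the planter at scene (322,250) and side (240,195), and the trestle with the small tamper at side (325,260). The tall tamper, standing free at side (220,235), is the look-alike. I'll take magnified crops.

```bash
python3 - <<'E'
import cv2,numpy as np
s=cv2.imread("pics/scene0.png");d=cv2.imread("pics/side0.png")
def c(im,x,y,w=80,h=60,k=5):
    r=cv2.resize(im[y:y+h,x:x+w],None,fx=k,fy=k,interpolation=cv2.INTER_CUBIC)
    for i in range(0,w,10): cv2.putText(r,str(x+i),(i*k,8),0,.3,(0,0,255)); cv2.line(r,(i*k,0),(i*k,h*k),(0,0,255) if i%20==0 else (0,255,255),1) if 0 else r.__setitem__((slice(None,None,4),i*k),(0,0,255))
    for j in range(0,h,10): cv2.putText(r,str(y+j),(0,j*k+4),0,.3,(255,0,0)); r[j*k,::4]=(255,0,0)
    return r
a=np.vstack([np.hstack([c(s,280,215),c(d,205,165)]),np.hstack([c(d,290,228,80,60),c(s,190,110,80,60)])])
cv2.imwrite("pics/m0.png",a)
E
```

```text
(no output)
```

View pics/m0.png

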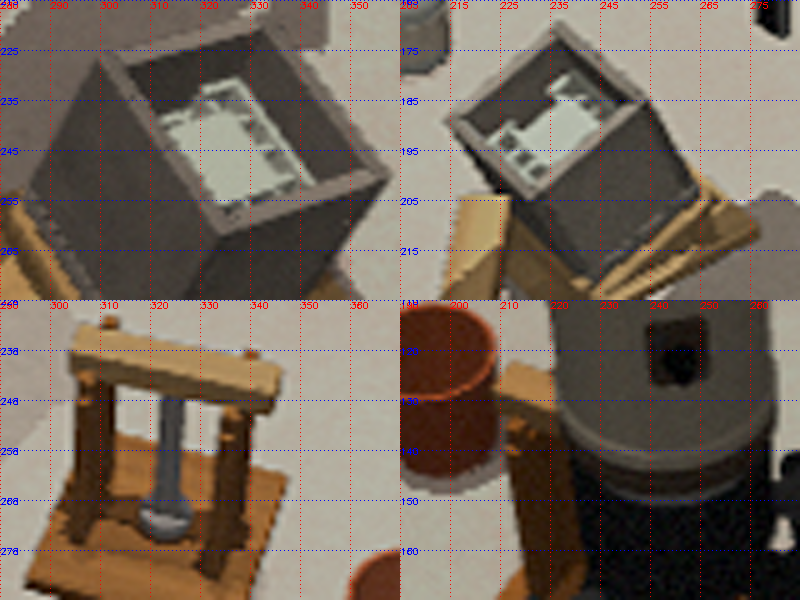

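Pixel positions read:
- **Rim corners, scene:** (300,226), (333,220.6), (357.6,250.6), (324.4,261.8).
- **Rim corners, side:** (236,169.4), (254.6,185), (232,204.6), (214.4,188.6).
- **Bar corners, side:** (306,232.6), (304.6,239), (345,246.8), (346.6,241.6).

Next I fit the poses.

```bash
cat > h.py <<'E'
from cell import arm, optics
import numpy as np, cv2
from scipy.optimize import least_squares
from scipy.spatial.transform import Rotation as Rn
def proj(n,X):
    m=optics.camera_model(n); c=np.atleast_2d(X)@m["R"].T+m["t"]; p=c@m["intrinsics"].T; return p[:,:2]/p[:,2:]
def wproj(X,pos,quat):
    m=optics.camera_model("wrist"); T=np.eye(4);T[:3,:3]=Rn.from_quat(quat).as_matrix();T[:3,3]=pos
    W=np.linalg.inv(T@m["hand_eye"]); c=np.atleast_2d(X)@W[:3,:3].T+W[:3,3]; p=c@m["intrinsics"].T; return p[:,:2]/p[:,2:]
def planter(p,L): # p: rim centre, yaw ; L local pts rel. planter origin (z up axis)
    R=(Rn.from_euler('z',p[3])*Rn.from_euler('y',-np.radians(20))).as_matrix()
    return np.array(p[:3])+(np.atleast_2d(L)-[0,0,110])@R.T
def tamper(p,L): # x,y,yaw
    return np.array([p[0],p[1],18])+np.atleast_2d(L)@Rn.from_euler('z',p[2]).as_matrix().T
E
python3 - <<'E'
from h import *
C=52*np.array([[-1,-1],[1,-1],[1,1],[-1,1]]); L=np.c_[C,[110]*4]
sc=np.array([(300,226),(333,220.6),(357.6,250.6),(324.4,261.8)]); sd=np.array([(236,169.4),(254.6,185),(232,204.6),(214.4,188.6)])
# world order via table plane backproj: match cyclicly; try all
from itertools import product
best=None
for i,j,f,g in product(range(4),range(4),(1,-1),(1,-1)):
  a=np.roll(sc[::f],i,0);b=np.roll(sd[::g],j,0)
  F=lambda p:np.r_[(proj("scene",planter(p,L))-a).ravel(),(proj("side",planter(p,L))-b).ravel()]
  for y in (0,):
    r=least_squares(F,[700,150,130,y])
    if best is None or r.cost<best[0]: best=(r.cost,r.x,r.fun)
print(best)
p=best[1];print("base",planter(p,[0,0,0]),"low corners",planter(p,np.c_[C,[0]*4]))
LB=[[ -12,60,142],[12,60,142],[-12,-60,142],[12,-60,142]]
bd=[(306,232.6),(304.6,239),(346.6,241.6),(345,246.8)]
be=None
for perm in ([0,1,2,3],[1,0,3,2],[2,3,0,1],[3,2,1,0]):
  F=lambda p:(proj("side",tamper(p,LB))-np.array(bd)[perm]).ravel()
  for y0 in (-1.5,0,1.5):
    r=least_squares(F,[600,-150,y0])
    if be is None or r.cost<be[0]: be=(r.cost,r.x,r.fun)
print(be); p=be[1]
print(proj("side",tamper(p,[[0,0,0]])), proj("scene",tamper(p,[[0,0,131],[0,60,142],[0,-60,142]])))
E
```

```text
Traceback (most recent call last):
  File "h.py", line 6, in proj
    m=optics.camera_model(n); c=np.atleast_2d(X)@m["R"].T+m["t"]; p=c@m["intrinsics"].T; return p[:,:2]/p[:,2:]
ValueError: time passes only in moves, steps and waits
```

```bash
python3 - <<'E'
from h import *
from itertools import product
C=52*np.array([[-1,-1],[1,-1],[1,1],[-1,1]]); L=np.c_[C,[0]*4]
sc=np.array([(300,226),(333,220.6),(357.6,250.6),(324.4,261.8)]); sd=np.array([(236,169.4),(254.6,185),(232,204.6),(214.4,188.6)])
# free triangulation of matched corners: order by world via fit
def tri(a,b):
    P=[CAL[n]["intrinsics"]@np.c_[CAL[n]["R"],CAL[n]["t"]] for n in("scene","side")]
    X=cv2.triangulatePoints(P[0],P[1],a.T.astype(float),b.T.astype(float)); X=(X[:3]/X[3]).T
    e=np.abs(proj("scene",X)-a).max(),np.abs(proj("side",X)-b).max(); return X,e
for j in range(4):
  for b in (np.roll(sd,j,0),):
    X,e=tri(sc,b)
    print(j,e,X.round(1).tolist(),[round(np.linalg.norm(X[k]-X[k-1]),1) for k in range(4)])
E
```

```text
0 (np.float64(20.678117841934807), np.float64(10.773453958262053)) [[575.9, 135.0, 197.5], [552.0, 108.1, 165.6], [508.5, 173.1, 69.0], [540.9, 203.9, 97.3]] [np.float64(126.5), np.float64(48.1), np.float64(124.3), np.float64(53.0)]
1 (np.float64(36.484067125788556), np.float64(17.82098032909039)) [[529.6, 140.1, 153.6], [544.8, 146.3, 206.7], [573.5, 168.7, 130.9], [544.0, 165.4, 43.9]] [np.float64(113.6), np.float64(55.6), np.float64(84.2), np.float64(91.9)]
2 (np.float64(19.652196049394433), np.float64(9.706580630292848)) [[528.4, 98.2, 101.5], [491.4, 149.1, 158.5], [560.9, 203.3, 172.8], [602.2, 158.8, 102.8]] [np.float64(95.5), np.float64(84.9), np.float64(89.3), np.float64(92.7)]
3 (np.float64(2.3950653850820345), np.float64(1.4082714864358366)) [[580.1, 93.7, 150.8], [492.8, 110.7, 112.1], [502.0, 207.8, 116.5], [593.0, 196.8, 151.1]] [np.float64(103.9), np.float64(97.0), np.float64(97.6), np.float64(98.0)]
```

```bash
python3 -m pendant '[[0,[-4,-1.7,0],0],[0,[-4,-1.7,0],0],[0,[-4,-1.7,0],0],[0,[-4,-1.7,0],0],[0,[-4,-1.7,0],0]]' 80 && python3 -m pendant '[[0,[0,0,0],-1.0],[0,[0,0,0],-1.0],[0,[0,0,0],-1.0],[0,[0,0,0],-1.0],[0,[0,0,0],-0.66]]' && python3 - <<'E'
from h import *
o=arm.get_obs(); im=optics.read_camera("wrist"); np.savez("w1.npz",p=o["tcp_pos"],q=o["eef_rot"])
print(o["tcp_pos"],o["eef_rot"],o["q"])
im=im[:,:,::-1].copy(); cv2.imwrite("pics/w1.png",im)
p=[550.1,-238.8,.4878]
print(wproj(tamper(p,[[-12,60,142],[12,60,142],[-12,-60,142],[12,-60,142],[0,0,142]]),o["tcp_pos"],o["eef_rot"]).round(1))
s=optics.read_camera("scene"); cv2.imwrite("pics/s1.png",s[:,:,::-1])
E
```

```text
clock: 0.6
tcp_pos: [563.8, -201.4, 238.9]
eef_rot: [0.707, 0.707, -0.0, -0.0]
ft_force: [1.1, -0.7, -0.5]
width: 85.3
grip_force: 0.0
clock: 1.1
tcp_pos: [564.6, -200.0, 238.8]
eef_rot: [0.514, 0.858, -0.0, -0.001]
ft_force: [1.2, 0.2, -0.4]
width: 85.2
grip_force: 0.0
[ 564.58810692 -199.97459606  238.78537873] [ 5.13725763e-01  8.57954295e-01 -4.01854930e-05 -5.16099561e-04] [ 0.66439692  0.41812427 -0.48055482  1.68280007  0.2126074   1.09384158
  0.61258458]
[[216.5 174.3]
 [251.8 174.4]
 [224.9 322.6]
 [255.1 322.8]
 [237.3 254.4]]
```

View pics/w1.png

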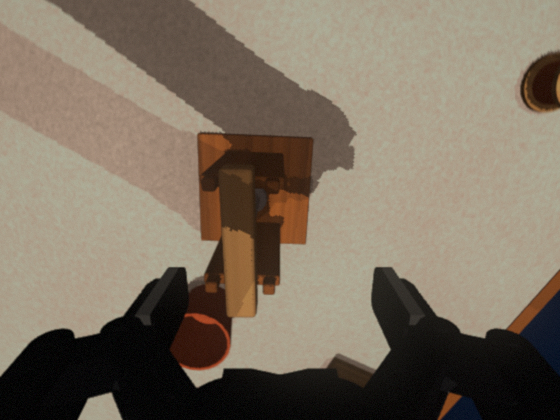

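The wrist view shows the bar's top corners at (221,166), (254,166), (228,318) and (256,317). The clay pot is at (200,340), beyond the near end of the bar and lower than it. Refitting.

```bash
python3 - <<'E'
from h import *
d=np.load("w1.npz");LB=[[-12,60,142],[12,60,142],[-12,-60,142],[12,-60,142]]
m=np.array([(221,166),(254,166),(228,318),(256,317)]); bd=np.array([(345,246.8),(346.6,241.6),(304.6,239),(306,232.6)])
F=lambda p:(wproj(tamper(p,LB),d["p"],d["q"])-m).ravel()
r=least_squares(F,[550,-239,.488],x_scale=[10,10,.1]); p=r.x; print(p,r.fun.round(1))
R=Rn.from_quat(d["q"]).as_matrix()
print("shift tool",R.T@(np.array([p[0],p[1],138])-d["p"]), "tool y yaw",np.arctan2(R[1,1],R[0,1]))
print(proj("side",tamper(p,LB)).round(1).tolist())
E
```

```text
[ 5.49414941e+02 -2.33009942e+02  4.82831487e-01] [-1.4  0.3  1.2  0.6 -1.1 -1.2  1.3  0.1]
shift tool [-22.04163235 -28.91320493 100.78414862] tool y yaw 0.49175285061888335
[[302.1, 237.6], [304.3, 231.9], [343.6, 246.4], [345.3, 240.4]]
```

```bash
python3 -m pendant '[[0,[-2.3,-2.9,0],0],[0,[0,0,2.5],0],[0,[0,0,2.5],0],[0,[0,0,2.5],0],[0,[0,0,1.5],0]]' 80 && python3 -m pendant '[[0,[0,0,1.0],0],[0,[0,0,0],0],[60,[0,0,0],0],[110,[0,0,0],0],[110,[0,0,0],0]]' 80; python3 - <<'E'
from h import *
o=arm.get_obs(); im=optics.read_camera("wrist"); print(o["tcp_pos"],o["ft_force"],o["width"])
im=im[:,:,::-1].copy(); cv2.imwrite("pics/w2.png",im)
E
```

```text
clock: 1.7
tcp_pos: [548.9, -233.5, 147.1]
eef_rot: [0.516, 0.856, -0.0, -0.002]
ft_force: [0.2, 0.4, -0.7]
width: 85.3
grip_force: 0.0
clock: 2.2
tcp_pos: [550.9, -234.1, 140.4]
eef_rot: [0.515, 0.857, 0.0, 0.001]
ft_force: [-0.1, -0.2, 0.2]
width: 48.7
grip_force: 0.0
[ 550.92864851 -234.12472815  140.4437056 ] [-0.09350503 -0.24703988  0.18674395] 48.74449770134608
```

View pics/w2.png

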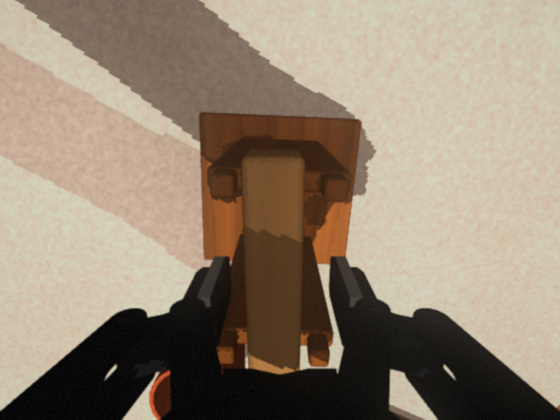

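The bar lies between the pads (columns 245–303, row 155), 2–3 mm off their centre, and is square to them. The notch lips are at columns 222 and 335. Closing, then lifting.

```bash
python3 -m pendant '[[150,[0,-0.2,0],0],[200,[0,0,0],0],[255,[0,0,0],0],[255,[0,0,0],0],[255,[0,0,0],0]]' 100; python3 - <<'E'
from h import *
o=arm.get_obs();np.savez("grip.npz",p=o["tcp_pos"],q=o["eef_rot"]); print(o["tcp_pos"],o["ft_force"],o["width"],o["grip_force"])
E
```

```text
clock: 2.75
tcp_pos: [548.3, -235.2, 139.9]
eef_rot: [0.515, 0.857, -0.0, 0.0]
ft_force: [-1.9, 0.6, 4.6]
width: 22.5
grip_force: 98.5
[ 548.3435956  -235.15202537  139.86588683] [-1.88757193  0.62871875  4.56940919] 22.505456482303174 98.46121788024902
```

```bash
python3 -m pendant '[[255,[0,0,-1],0],[255,[0,0,-3.5],0],[255,[0,0,-4],0],[255,[0,0,-4],0],[255,[0,0,-4.5],0]]' && python3 -m pendant '[[255,[3,1.6,0],0],[255,[4,2.1,0],0],[255,[4.2,2.25,0],0],[255,[4.2,2.25,0],0],[255,[4.2,2.25,0],0]]' && python3 -m pendant '[[255,[3.9,2.0,0],0.9],[255,[0,0,0],1.2],[255,[0,0,0],1.2],[255,[0,0,0],1.2],[255,[0,0,0],1.2]]' && python3 -m pendant '[[255,[0,0,0],0.1],[255,[0,0,0],0],[255,[0,0,0],0],[255,[0,0,0],0],[255,[0,0,0],0]]'; python3 - <<'E'
from h import *
o=arm.get_obs(); im=optics.read_camera("wrist"); print(o["tcp_pos"],o["eef_rot"],o["ft_force"],o["width"])
np.savez("w3.npz",p=o["tcp_pos"],q=o["eef_rot"])
cv2.imwrite("pics/w3.png",im[:,:,::-1].copy())
im=optics.read_camera("side");cv2.imwrite("pics/side3.png",im[:,:,::-1].copy())
E
```

```text
clock: 3.25
tcp_pos: [547.5, -234.3, 310.0]
eef_rot: [0.515, 0.857, 0.0, -0.001]
ft_force: [-0.1, -0.1, -2.7]
width: 22.7
grip_force: 98.2
clock: 3.75
tcp_pos: [548.2, -10.8, 309.4]
eef_rot: [0.515, 0.857, -0.0, -0.0]
ft_force: [1.2, 0.6, -2.3]
width: 22.6
grip_force: 98.5
clock: 4.25
tcp_pos: [547.7, 31.5, 309.2]
eef_rot: [0.746, 0.666, -0.0, -0.0]
ft_force: [-0.4, -0.7, -3.0]
width: 22.6
grip_force: 98.3
clock: 4.75
tcp_pos: [548.2, 31.1, 309.3]
eef_rot: [0.748, 0.664, 0.0, -0.0]
ft_force: [-0.7, -1.0, -3.0]
width: 22.3
grip_force: 98.3
[548.16888155  31.05732247 309.27925416] [ 7.47772191e-01  6.63955379e-01  1.49930801e-05 -6.64675080e-05] [-0.68790805 -0.96538697 -3.0307011 ] 22.325215302349147
```

View pics/w3.png

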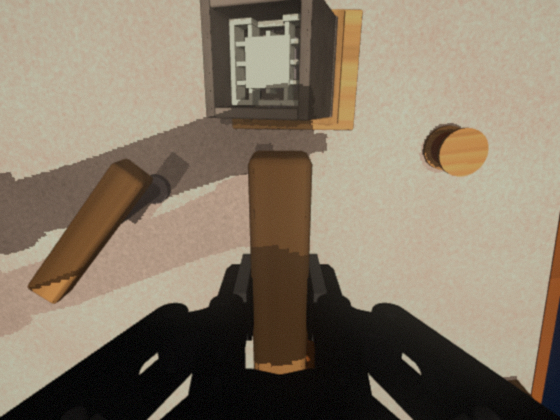

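The wrist view shows the planter at (262,60) with its white pad around (267,62). The tall look-alike is at (100,230), to the left and clear of the path. I'll zoom in on the planter.

```bash
python3 - <<'E'
import cv2
d=cv2.imread("pics/w3.png");x,y,w,h,k=195,0,150,125,5
r=cv2.resize(d[y:y+h,x:x+w],None,fx=k,fy=k,interpolation=cv2.INTER_CUBIC)[:600]
for i in range(5,w,10): cv2.putText(r,str(x+i),(i*k,8),0,.3,(0,0,255)); r[::4,i*k]=(0,0,255)
for j in range(0,119,10): cv2.putText(r,str(y+j),(0,j*k+4),0,.3,(0,255,255)); r[j*k,::4]=(255,0,0)
cv2.imwrite("pics/m3.png",r)
E
```

```text
(no output)
```

View pics/m3.png

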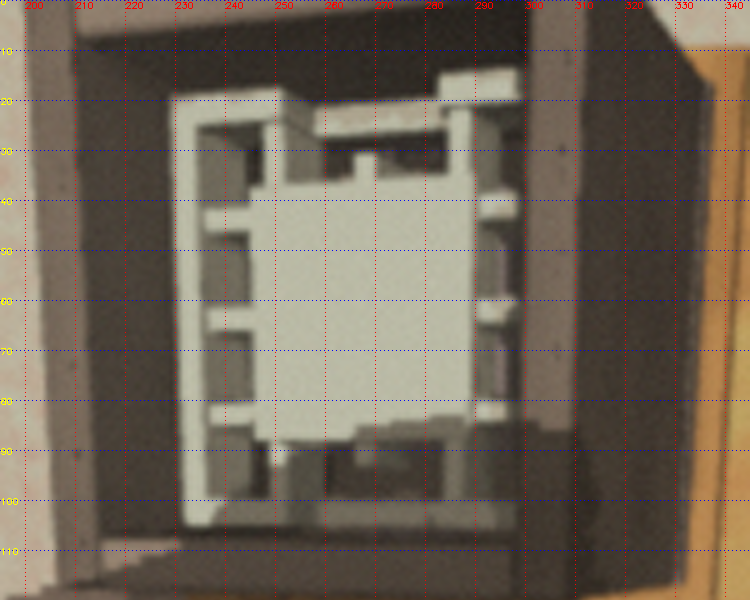

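Pad corners are at (244.5,37.5), (290,34.5), (288.5,86.5) and (245.5,88). Rim inner-left corners are (210,8) and (214.5,108), the inner-right edge is at column 299, and the outer-left edge runs (200,10)–(207,115). I'll fit all three views together.

```bash
python3 - <<'E'
from h import *
d=np.load("w3.npz")
W=np.array([[-23,23,78],[23,23,78],[23,-23,78],[-23,-23,78],[-42,42,110],[-42,-42,110]]); wm=np.array([(244.5,37.5),(290,34.5),(288.5,86.5),(245.5,88),(210,8),(214.5,108)])
C=52*np.array([[1,-1],[-1,-1],[-1,1],[1,1]]);L=np.c_[C,[110]*4]
sc=np.array([(300,226),(333,220.6),(357.6,250.6),(324.4,261.8)]); sd=np.roll(np.array([(236,169.4),(254.6,185),(232,204.6),(214.4,188.6)]),3,0)
def F(p,a=1,b=.6):
    e=wproj(planter(p,W),d["p"],d["q"])-wm
    r=wproj(planter(p,[[42,30,110],[42,-30,110],[52,0,110]]),d["p"],d["q"])[:,0]-[299.3,298.3,310.5]
    return np.r_[a*e.ravel(),a*r,b*(proj("scene",planter(p,L))-sc).ravel(),b*(proj("side",planter(p,L))-sd).ravel()]
for a,b in((1,.6),(1,0),(0,1)):
    r=least_squares(F,[541,153,132,-.12],x_scale=[10,10,10,.1],args=(a,b)); print(a,b,r.x.round(3),r.fun.round(1).tolist())
E
```

```text
1 0.6 [ 5.38815e+02  1.49936e+02  1.32453e+02 -1.23000e-01] [0.5, -0.1, -0.4, -0.1, 0.4, 0.5, 0.8, -0.5, -0.6, 0.2, 0.3, -1.0, 0.2, -0.5, -0.4, -1.5, -0.1, -0.7, -2.6, -0.2, -0.5, -1.0, -0.0, -0.3, 0.1, -1.4, 1.0, -1.3, 0.7, -0.1, 0.2]
1 0 [ 5.38796e+02  1.49617e+02  1.33930e+02 -1.23000e-01] [0.4, -0.0, -0.3, -0.1, 0.5, 0.7, 0.7, -0.2, -0.9, 0.2, 0.1, -0.6, 0.3, -0.3, -0.2, -0.0, -0.0, -0.0, -0.0, -0.0, -0.0, -0.0, -0.0, -0.0, -0.0, -0.0, 0.0, -0.0, 0.0, -0.0, -0.0]
0 1 [ 5.40498e+02  1.53077e+02  1.32587e+02 -1.28000e-01] [0.0, -0.0, 0.0, -0.0, 0.0, -0.0, 0.0, -0.0, 0.0, -0.0, 0.0, -0.0, 0.0, 0.0, 0.0, -2.2, 1.0, -0.7, -3.1, 0.1, 0.6, -1.4, 1.3, -0.8, -0.4, -2.6, 0.9, -2.3, 0.3, -0.2, -0.4]
```

```bash
python3 -m pendant '[[255,[3.9,-2.0,0],0],[255,[3.9,-2.0,0],0],[255,[3.8,-1.9,0],0],[255,[0,0,0],0],[255,[0,0,0],0]]' && python3 -m pendant '[[255,[0,0.7,1.9],0],[255,[0,0.7,1.9],0],[255,[0,0.7,1.9],0],[255,[0,0.4,1.1],0],[255,[0,0,0],0]]'; python3 - <<'E'
from h import *
o=arm.get_obs(); print(o["tcp_pos"],o["eef_rot"],o["ft_force"],o["moment"])
a=optics.read_camera("scene")[180:300,250:400,::-1];b=optics.read_camera("side")[110:230,170:320,::-1]
cv2.imwrite("pics/p4.png",cv2.resize(np.hstack([a,b]),(800,320),interpolation=cv2.INTER_CUBIC))
E
```

```text
clock: 5.35
tcp_pos: [503.0, 154.7, 309.6]
eef_rot: [0.747, 0.665, 0.0, 0.0]
ft_force: [0.3, -0.3, -3.1]
width: 22.5
grip_force: 98.5
clock: 5.85
tcp_pos: [528.0, 148.4, 239.5]
eef_rot: [0.749, 0.663, -0.002, -0.001]
ft_force: [0.0, -0.5, -2.5]
width: 22.6
grip_force: 98.5
[528.01647997 148.44926599 239.48174133] [ 0.74880868  0.66278397 -0.00154209 -0.00077023] [ 0.01724807 -0.47062264 -2.48920893] [ 0.00676814  0.03298763 -0.01431782]
```

View pics/p4.png

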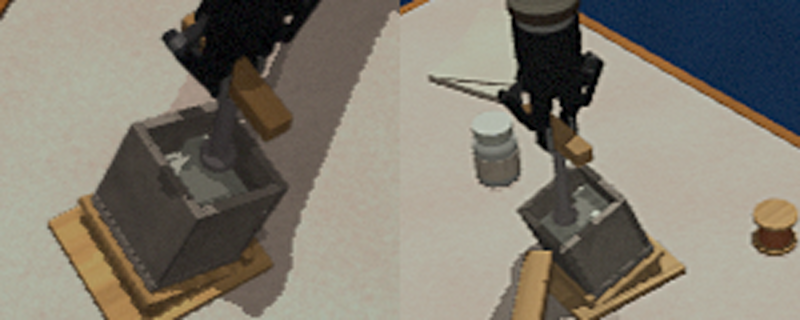

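The foot is inside the mouth above the pad and clear of the walls. Approaching contact along the axis.

```bash
python3 -m pendant '[[255,[0,0.1,0.28],0],[255,[0,0.1,0.28],0],[255,[0,0.1,0.28],0],[255,[0,0.1,0.28],0],[255,[0,0.1,0.28],0]]' 120; python3 -m pendant '[[255,[0,0.1,0.28],0],[255,[0,0.1,0.28],0],[255,[0,0.1,0.28],0],[255,[0,0,0],0],[255,[0,0,0],0]]' ; python3 -c "
from h import *
o=arm.get_obs();print(o['ft_force'],o['moment'])"
```

```text
clock: 6.45
tcp_pos: [533.3, 149.8, 227.2]
eef_rot: [0.748, 0.664, 0.0, 0.0]
ft_force: [0.6, -0.1, -1.6]
width: 22.3
grip_force: 120.0
clock: 6.95
tcp_pos: [536.2, 149.5, 219.0]
eef_rot: [0.748, 0.664, 0.0, -0.0]
ft_force: [-0.2, 0.7, 0.8]
width: 22.3
grip_force: 121.0
[-0.19934894  0.65124135  0.79185269] [-0.05733796  0.15234623  0.0301461 ]
```

```bash
python3 -m pendant '[[255,[0,0.1,0.28],0],[255,[0,0.1,0.28],0],[255,[0,0.1,0.28],0],[255,[0,0.1,0.28],0],[255,[0,0,0],0]]'; python3 -m pendant '[[255,[0,0.03,0.1],0],[255,[0,0.04,0.1],0],[255,[0,0.03,0.1],0],[255,[0,0,0],0],[255,[0,0,0],0]]'; python3 -c "
from h import *
o=arm.get_obs();print(o['ft_force'],o['moment'])"
```

```text
clock: 7.45
tcp_pos: [540.4, 149.0, 207.7]
eef_rot: [0.748, 0.664, 0.0, 0.0]
ft_force: [-2.1, 0.2, 4.0]
width: 22.4
grip_force: 121.7
clock: 7.95
tcp_pos: [541.4, 148.8, 204.7]
eef_rot: [0.748, 0.664, 0.0, 0.0]
ft_force: [-0.7, 0.1, 3.7]
width: 22.4
grip_force: 121.3
[-0.7495884   0.11675327  3.65833318] [-0.08515764  0.2223664  -0.01292825]
```

```bash
python3 -m pendant '[[255,[0,0.03,0.1],0],[255,[0,0.04,0.1],0],[255,[0,0.03,0.1],0],[255,[0,0,0],0],[255,[0,0,0],0]]' |grep -E "tcp|ft"; python3 -m pendant '[[255,[0,0.03,0.1],0],[255,[0,0.04,0.1],0],[255,[0,0.03,0.1],0],[255,[0,0,0],0],[255,[0,0,0],0]]'|grep -E "tcp|ft"
```

```text
tcp_pos: [542.3, 148.7, 201.7]
ft_force: [-0.2, -0.4, 4.1]
tcp_pos: [543.4, 148.6, 198.8]
ft_force: [-0.3, -0.1, 3.7]
```

```bash
python3 -m pendant '[[255,[0,0.04,0.1],0],[255,[0,0,0],0],[255,[0,0.03,0.1],0],[255,[0,0,0],0],[255,[0,0,0],0]]' |grep -E "tcp|ft"; python3 -m pendant '[[255,[0,0.04,0.1],0],[255,[0,0,0],0],[255,[0,0.03,0.1],0],[255,[0,0,0],0],[255,[0,0,0],0]]'|grep -E "tcp|ft"
```

```text
tcp_pos: [544.0, 148.5, 196.8]
ft_force: [-0.9, -0.9, 4.8]
tcp_pos: [544.6, 148.5, 195.4]
ft_force: [-1.8, 0.6, 8.9]
```

```bash
python3 -m pendant '[[255,[0,0.04,0.1],0],[255,[0,0,0],0],[255,[0,0,0],0],[255,[0,0,0],0],[255,[0,0,0],0]]' |grep -E "tcp|ft"
```

```text
tcp_pos: [545.0, 148.6, 194.7]
ft_force: [-2.0, -1.3, 10.3]
```

```bash
for i in 1; do python3 -m pendant '[[255,[0,0.04,0.1],0],[255,[0,0,0],0],[255,[0,0,0],0],[255,[0,0,0],0],[255,[0,0,0],0]]' |grep -E "tcp|ft"; done; python3 -m pendant '[[255,[0,0.03,0.1],0],[255,[0,0,0],0],[255,[0,0,0],0],[255,[0,0,0],0],[255,[0,0,0],0]]' |grep -E "tcp|ft"
```

```text
tcp_pos: [545.3, 148.6, 194.0]
ft_force: [-2.4, -0.9, 12.6]
tcp_pos: [545.6, 148.7, 193.3]
ft_force: [-4.9, -1.2, 16.0]
```

The slope of about 3 N/mm is the buffer, so the grid is past the catches. One more millimetre, then I ease off while watching the force.

```bash
P='grep -E tcp|ft'; python3 -m pendant '[[255,[0,0.03,0.1],0],[255,[0,0,0],0],[255,[0,0,0],0],[255,[0,0,-0.1],0],[255,[0,-0.1,-0.2],0]]' |grep -E "tcp|ft"; python3 -m pendant '[[255,[0,-0.04,-0.1],0],[255,[0,-0.04,-0.1],0],[255,[0,-0.04,-0.1],0],[255,[0,0,0],0],[255,[0,0,0],0]]' |grep -E "tcp|ft"; python3 -m pendant '[[255,[0,-0.04,-0.1],0],[255,[0,-0.04,-0.1],0],[255,[0,-0.04,-0.1],0],[255,[0,0,0],0],[255,[0,0,0],0]]' |grep -E "tcp|ft"
```

```text
tcp_pos: [545.0, 148.6, 195.0]
ft_force: [-1.8, -0.5, 9.5]
tcp_pos: [543.9, 148.5, 196.9]
ft_force: [0.3, 0.1, 4.8]
tcp_pos: [542.8, 148.6, 199.9]
ft_force: [0.2, -0.3, 4.1]
```

```bash
python3 -m pendant '[[255,[0,-0.04,-0.1],0],[255,[0,-0.04,-0.1],0],[255,[0,0,0],0],[255,[0,0,0],0],[255,[0,0,0],0]]' |grep -E "tcp|ft"; python3 -m pendant '[[255,[0,-0.04,-0.1],0],[255,[0,-0.04,-0.1],0],[255,[0,0,0],0],[255,[0,0,0],0],[255,[0,0,0],0]]' |grep -E "tcp|ft"
```

```text
tcp_pos: [541.3, 148.7, 201.2]
ft_force: [-0.2, 0.6, -2.2]
tcp_pos: [541.0, 148.8, 203.7]
ft_force: [0.0, 0.0, -2.2]
```

The force fell back to baseline at z≈201, so the catches are holding. I'll withdraw and look from the same viewpoint as before.

```bash
python3 -m pendant '[[255,[0,-0.55,-1.5],0],[255,[0,-0.8,-2.2],0],[255,[0,-0.8,-2.2],0],[255,[0,-0.8,-2.2],0],[255,[0,-0.9,-2.5],0]]' |grep -E "tcp|ft"; python3 -m pendant '[[255,[-3.9,2.0,0],0],[255,[-3.9,2.0,0],0],[255,[-3.8,1.9,0],0],[255,[0,0,0],0],[255,[0,0,0],0]]' |grep -E "tcp|ft|rot"; python3 - <<'E'
from h import *
o=arm.get_obs(); im=optics.read_camera("wrist"); print(o["tcp_pos"],o["eef_rot"])
d=im[:,:,::-1].copy();cv2.imwrite("pics/w5.png",d)
k=4;e=cv2.imread("pics/w3.png")
f=lambda d:cv2.resize(d[0:125,195:295+0],None,fx=k,fy=k,interpolation=cv2.INTER_CUBIC)
cv2.imwrite("pics/m5.png",np.hstack([f(e),f(d)]))
for dz in (0,26):
  print(wproj(planter([538.8,149.8,133,-.123],[[-23,23,78-dz],[23,23,78-dz],[23,-23,78-dz],[-23,-23,78-dz]]),o["tcp_pos"],o["eef_rot"]).round(1).tolist())
E
```

```text
tcp_pos: [501.8, 153.7, 311.4]
ft_force: [-0.7, 0.4, -2.7]
tcp_pos: [547.4, 30.1, 310.4]
eef_rot: [0.749, 0.663, 0.0, -0.0]
ft_force: [0.1, 0.6, -2.2]
[547.42720285  30.14123417 310.44869416] [ 7.49008905e-01  6.62559894e-01  2.13572618e-04 -4.04879487e-05]
[[245.1, 36.8], [289.6, 33.5], [289.1, 86.1], [246.5, 86.8]]
[[255.9, 41.4], [297.7, 38.6], [296.9, 87.3], [256.8, 88.0]]
```

View pics/m5.png

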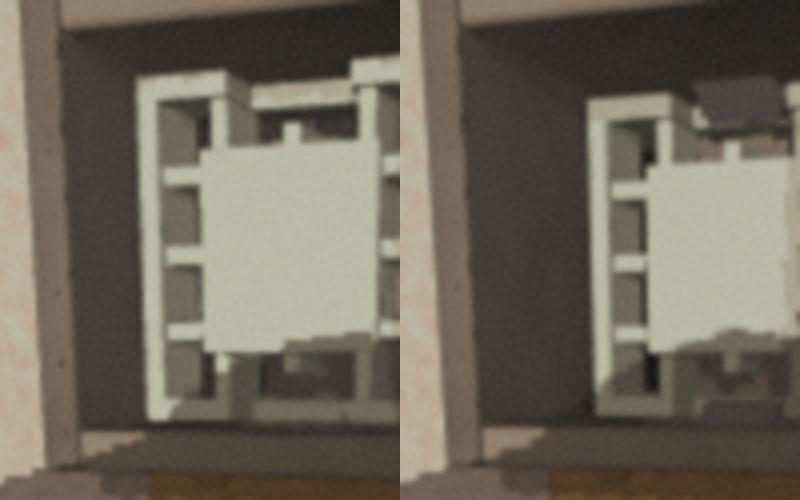

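Both catches (dark tabs at the grid's +y and -y sills) now lie over the grid. The pad's left edge, at about column 257, matches 26 mm down, and the grid is level. Returning the tamper.

```bash
python3 -m pendant '[[255,[0,0,0],-1.17],[255,[0,0,0],-1.17],[255,[0,0,0],-1.17],[255,[0,0,0],-1.16],[255,[0,0,0],-1.16]]' |grep -E "tcp|ft|rot"; python3 -m pendant '[[255,[-4,-2.1,0],0],[255,[-4.2,-2.25,0],0],[255,[-4.2,-2.25,0],0],[255,[-4.2,-2.25,0],0],[255,[-4.2,-2.25,0],0]]' |grep -E "tcp|ft|rot";  python3 -m pendant '[[255,[-2.6,-1.3,0],0],[255,[0,0,0],0],[255,[0,0,0],0],[255,[0,0,0],0],[255,[0,0,0],0]]' |grep -E "tcp|ft|rot"; python3 - <<'E'
from h import *
o=arm.get_obs();g=np.load("grip.npz");R=Rn.from_quat(o["eef_rot"])
print(R.inv().apply(g["p"]-o["tcp_pos"]),(R.inv()*Rn.from_quat(g["q"])).as_rotvec(degrees=True))
s=optics.read_camera("side")[150:310,220:400,::-1]; s2=optics.read_camera("wrist")[:,:,::-1]
cv2.imwrite("pics/s6.png",np.hstack([cv2.resize(s,(400,356),interpolation=cv2.INTER_CUBIC),cv2.resize(s2,(400,300))[np.r_[0:300,[299]*56]]]))
E
```

```text
tcp_pos: [546.9, 33.7, 310.3]
eef_rot: [0.51, 0.86, 0.0, -0.0]
ft_force: [0.6, 0.9, -2.0]
tcp_pos: [548.0, -203.9, 310.6]
eef_rot: [0.512, 0.859, 0.0, 0.0]
ft_force: [0.4, -0.6, -1.3]
tcp_pos: [549.1, -231.0, 310.1]
eef_rot: [0.512, 0.859, 0.0, 0.0]
ft_force: [0.0, -0.0, -3.0]
[ -3.34049205  -2.78538727 170.26126823] [ 0.0563787  -0.04110782  0.42218307]
```

View pics/s6.png

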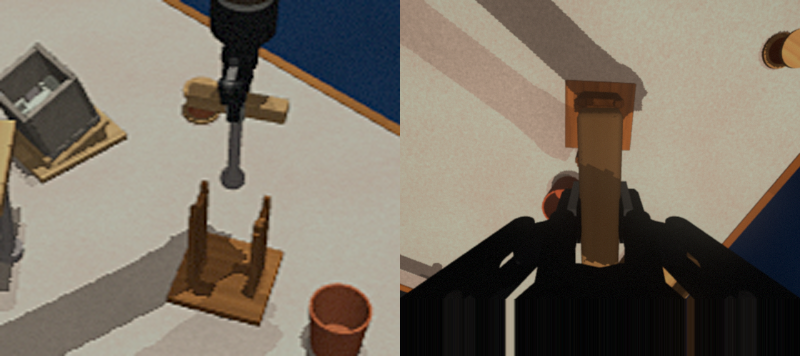

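The tamper hangs straight, 3 mm short of the spot above the trestle. Correcting, then lowering.

```bash
python3 -m pendant '[[255,[-0.33,-0.25,0],0.07],[255,[0,0,2.5],0],[255,[0,0,3.5],0],[255,[0,0,3.5],0],[255,[0,0,3.0],0]]' |grep -E "tcp|ft|rot"; python3 -m pendant '[[255,[0,0,2.0],0],[255,[0,0,0.7],0],[255,[0,0,0.5],0],[255,[0,0,0.3],0],[255,[0,0,0],0]]' |grep -E "tcp|ft|rot"; python3 - <<'E'
from h import *
o=arm.get_obs();g=np.load("grip.npz");R=Rn.from_quat(o["eef_rot"])
print(R.inv().apply(g["p"]-o["tcp_pos"]),(R.inv()*Rn.from_quat(g["q"])).as_rotvec(degrees=True),o["ft_force"],o["moment"])
E
```

```text
tcp_pos: [547.3, -237.8, 183.1]
eef_rot: [0.517, 0.856, -0.0, -0.0]
ft_force: [-0.3, 0.1, -2.7]
tcp_pos: [548.5, -237.9, 150.5]
eef_rot: [0.517, 0.856, 0.0, 0.001]
ft_force: [0.4, -0.7, -2.4]
[ 2.5183771   1.17638972 10.61274253] [ 0.06169873  0.03422605 -0.2230603 ] [ 0.43097626 -0.72793206 -2.38386561] [ 0.02604543 -0.01168754 -0.03718981]
```

```bash
python3 -m pendant '[[255,[0.2,0.1,0],0],[255,[0,0,0.4],0],[255,[0,0,0.3],0],[255,[0,0,0.2],0],[255,[0,0,0],0]]' |grep -E "tcp|ft|rot"; python3 -m pendant '[[255,[0,0,0.1],0],[255,[0,0,0],0],[255,[0,0,0],0],[255,[0,0,0],0],[255,[0,0,0],0]]' |grep -E "tcp|ft|rot"
```

```text
tcp_pos: [547.5, -235.4, 140.3]
eef_rot: [0.517, 0.856, -0.0, -0.0]
ft_force: [-0.0, 0.3, -2.1]
tcp_pos: [547.9, -235.5, 140.0]
eef_rot: [0.517, 0.856, -0.0, 0.0]
ft_force: [-2.3, -0.7, 2.0]
```

It is seated: the force shows the trestle carrying the weight at the original height. Releasing and withdrawing.

```bash
python3 -m pendant '[[200,[0,0,0],0],[120,[0,0,0],0],[60,[0,0,0],0],[0,[0,0,0],0],[0,[0,0,0],0]]' 40; python3 -m pendant '[[0,[0,0,0],0],[0,[0,0,-1],0],[0,[0,0,-3],0],[0,[0,0,-3],0],[0,[0,0,-4],0]]' |grep -E "tcp|ft|width"; python3 -m pendant '[[0,[2,2,-3],0],[0,[3,2,-2],0],[0,[3,2,0],0],[0,[3,2,0],0],[0,[0,0,0],0]]' |grep -E "tcp|ft|width"; python3 - <<'E'
from h import *
s=optics.read_camera("side")[:,:,::-1]; w=optics.read_camera("wrist")[:,:,::-1]
c=lambda a,x,y:cv2.resize(a[y:y+75,x:x+100],(400,300),interpolation=cv2.INTER_CUBIC)
cv2.imwrite("pics/f7.png",np.vstack([np.hstack([c(s,280,220),c(s,190,160)]),np.hstack([cv2.resize(w,(400,300)),cv2.resize(s,(400,300))])]))
E
```

```text
clock: 19.1
tcp_pos: [548.0, -235.5, 139.6]
eef_rot: [0.517, 0.856, 0.0, 0.0]
ft_force: [-0.0, -1.0, -0.5]
width: 78.4
grip_force: 0.0
tcp_pos: [546.9, -235.1, 250.2]
ft_force: [0.1, -0.6, 0.6]
width: 85.3
tcp_pos: [568.3, -93.3, 301.5]
ft_force: [-0.1, -0.6, 1.4]
width: 85.3
```

View pics/f7.png

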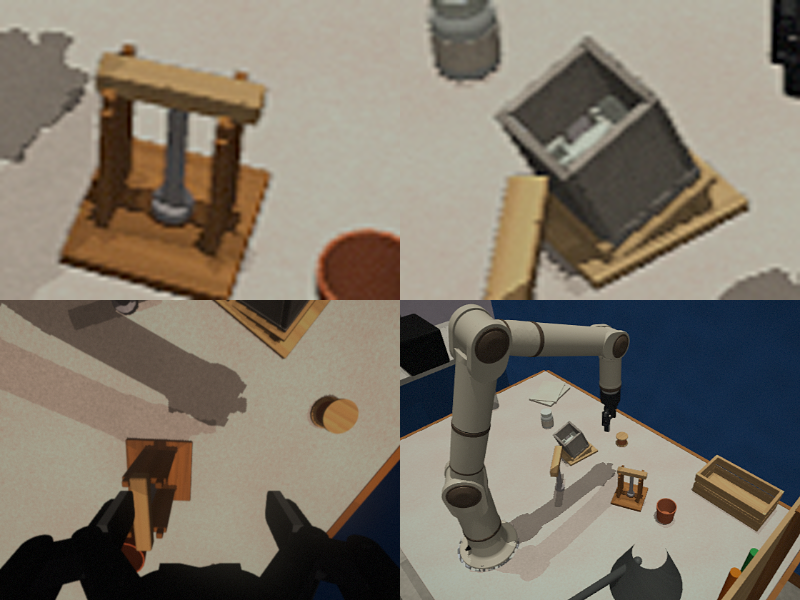

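The tamper hangs in both notches as it did at the start, the grid is down, and the spool, pot and jar have not moved. Handing in.

```bash
python3 -c "
from cell import arm
print(arm.sign_off())"
```

```text
the job is handed in; nothing more can be done
None
```

The grid is latched down level under both catches, the small tamper hangs back on its trestle, the spool, clay pot and jar were not touched, and the job was handed in at about 20 s of the 48 s allowed.

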